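# Hang the second parts tray beside the first on the bench rail

### The arm

A 6-joint arm with a two-finger parallel gripper is mounted at the origin on a cart in front of the work surface, level with it; the furniture and walls round the work are solid. World frame = base frame: x ahead of the robot, y to its left, z up, the work surface at z = 0. Lengths are in mm, angles in rad, forces in N, time in s.
With the tool pointing down it reaches from about 275 to 1000 mm from the base axis. Payload 8.4 kg.
Tool frame: the origin (TCP) lies between the finger pads; the fingertips stand 8 mm ahead of it and the grasp point (between the pads) lies 11 mm behind it (tcp_to_tips is the distance from the TCP to the fingertips, in mm); z points along the fingers, y is the line along which they close (so a half turn about z gives the same grasp; the last joint's range is limited). The gripper opens to 85 mm and grips with 20 to 120 N. Pads are 22 mm wide; open, the fingers measure 114 mm over their backs; the gripper's body (76 mm by 85 mm) begins 54 mm behind the grasp point. The pads swing forward as they close: fully open they stand 13 mm farther back than shut.
Start: joints at [-1.146, 0.353, 1.633, -0, 1.155, -0.002], TCP at [258.724, -568.938, 239.281] pointing down, gripper open.
Joint ranges: [-2.63, 2.63], [-0.92, 2.1], [0.06, 2.66], [-1.3, 4.44], [0, 2.69], [-3.02, 3.02]. Speed limits (rad/s): [2.22, 2.22, 2.79, 3.14, 3.14, 3.14].

### API

Orientations are given as [roll, pitch, yaw] about the fixed x, y, z axes, in that order (R = Rz(yaw) Ry(pitch) Rx(roll)).
In Python, from rig import * gives the robot as it stands.
- The arm moves only by the tool step_arm, never from a script. Its argument "motion" is a list of rows, each an object with "claw": the finger opening in mm, from 0 to 85.4; "delta_pos": the shift along the tool's x, y, z in mm, a list of three; "turn": the turn about the tool's z in rad. In form: [{"claw": claw, "delta_pos": [dx, dy, dz], "turn": turn}, ...]. A call has 1 to 8 rows; each row shifts and turns the commanded pose from where the row before left it, along the tool's axes as they then stand; what a row does not reach is not made up. A row lasts 1/12 s, in which the tool goes at most 41.7 mm and 7.16 degrees, less where a joint would pass 70% of its speed; a pose out of reach is approached as far as the arm can. A call is refused whole if a number of a shift passes 41.7 or a number of a turn 0.125, either way. A call with a gripper value outside its range is refused whole. The fingers move at their own pace and stop on an object; "force" is the grip in N (left out, the last holds). Time passes only in rows, so rows that do not move let the fingers close. It gives the time, the measured TCP pose, the force, the opening and the grip force at its end, in the units of the state.
- sense(): the state, without advancing time (a new reading comes with each control period).
- grab_frame(name): name is "side" or "top" or "wrist"; returns a dict with "img" (384x512x3 uint8, red, green, blue), "vertical_fov" (degrees; the focal length in pixels is half the picture's height over the tangent of half this angle, whatever the lens; pixels are square), "cx", "cy" (the principal point, pixels), "D" ([k1, k2, p1, p2, k3] as OpenCV has them; the pictures are not rectified), "R" (3x3) and "t" (3): a world point X has camera coordinates R X + t. Camera axes: x right, y down, z forward; pixel columns grow to the right and rows downward; lengths in mm; the calibration is good to about 2 mm. A picture is of the moment at which its call begins. There is no depth.
- sign_off(): hands the job in; it is judged then, once.
The state is a dict: "clock": time; "qpos": joint angles; "qvel": joint speeds; "joint_efforts": joint torques, N m; "eef_pos": TCP position; "tcp_rot": TCP orientation; "contact_force": force on the tool from outside, world axes, zero at the start; "wrist_torque": the same for the moment, N m; "opening": opening from 0.0 (shut) to 1.0 (fully open); "grasp_force": force on a finger pad.
Only numpy, scipy, OpenCV 4.12 (cv2) and the standard library are available. Lean on these libraries where they do the work, as an engineer would, in place of code of your own. Each camera call takes 0.05 s, during which the arm holds its last target. There are 200 camera calls.

### The job

Hang the orange parts tray on the bench rail beside the blue one. Lower it gently onto the rail in the free place and, pressing only lightly, feel along until the slot in its hook drops over the brass key and the hook sits fully down on the rail; then let go. Do not bump or shift the blue tray, and leave the yellow tub where it stands.

Things in the scene. Friction and masses are not known exactly. Their poses are not given: they have to be found in the camera images.
- bench_rail: Fixed grey stand, 266 wide (y) x 100 mm deep. Origin on the worktop under the middle of its top rail; y along the rail, -x its front, where trays hang. Aluminium top rail: 10 mm deep (x -5..5), 10 high, top face at z 160. Lower round bar, 11 mm thick, axis x 0, z 98: a hung tray leans on it. End stops rise 24 mm above the rail, inner faces y +-115. Blue tray on the +y half, -y half free.
- rail_mid (a point): Point on the top face of the rail, midway along it (stand frame 0, 0, 160 mm). Same axes as the stand. The tray must never press on the stand or key with more than 30 N.
- free_place (a point): Point on the rail's top face, 52 mm towards -y from rail_mid. A brass key is clamped on the rail here, 8 mm wide along y, 7 mm high above the rail top, as deep as the rail. It lies anywhere within 15 mm of this point along y; its place is not measured but can be seen and felt. It does not yield to light loads.
- tray_two: Orange tray to be hung, 0.13 to 0.25 kg, at first upright on the worktop. Origin: centre of its underside; z up, -x its open front, y its width. Box 62 x 80 x 32 mm; back plate (rear face x 31) rises to z 88 and carries a hook 72 mm wide in y: channel x 31..46.5, open below, closed behind by a lip x 46.5..50.5 that reaches down to z 62.
- tray_two_tab (a point): Grip point in the orange tray's tab, tray frame (31, 0, 114) mm. The tab stands on the hook: 10 mm thick in x, 28 mm wide in y, z 88 to 128. Pinch it across its 10 mm from above.
- tray_two_seat (a point): Middle of the orange tray's hook channel, tray frame (38.5, 0, 75) mm, level with the undersides of the hook's two runners, which sit on the rail. Between the runners, at y = 0, is a slot 12 mm wide and 8 mm high that takes the key. Hung, this point is at the height of the rail's top; resting on top of the key it is 7 mm too high.
- tray_one: Blue tray of the same size and frame, already hanging loosely on the +y half of the rail: only friction keeps it in place. Once the orange tray hangs, 5 to 53 mm remain between their sides.
- tray_one_seat (a point): As tray_two_seat, on the blue tray; at the height of the rail's top face while it hangs.
- tub: Round yellow tub, 74 mm across, 42 mm high, on the worktop; origin at the centre of its underside. Bystander. It and the orange tray may stand either left or right.
Mind the look-alikes: they are no part of the job. Of the things shaped like the tray_two, the orange one is meant.

How it is judged:
By the outcome, as a careful person would: the job done as asked, in the order asked, and still so for the second after the job is handed in, with the robot touching nothing.
It also fails if it takes over 61 s, if anything falls off the work surface, if the arm or the gripper's body presses on something with over 40 N, if the wrist force passes 120 N, or if a joint passes its speed limit or range.

## Working session

There is one attempt and no reset: what is moved stays moved. The work goes in short steps, Python scripts to look and compute and a tool call to move; the robot and the scene stay as the last step left them, time stands still between calls to the robot, and variables do not carry over. Pictures are saved under pics/ and viewed, at most 10 in all, crops included, and the job is handed in when it is done.

Besides the shell and the picture viewer there is one more tool, called after "Request:" by a JSON object that holds its "api" and its "payload", one argument or row to a line. step_arm: Moves the arm, as the interface text tells. Its arguments: {"type":"object","properties":{"motion":{"type":"array","items":{"type":"object","properties":{"claw":{"type":"number"},"delta_pos":{"type":"array","items":{"type":"number"}},"turn":{"type":"number"}}}},"force":{"type":"number"}},"required":["motion"]}

```bash
mkdir -p pics; python3 - <<'E'
from rig import *
import cv2,pickle,numpy as np
d={}
for n in("side","top","wrist"):
    f=grab_frame(n);d[n]=f
    print(n,f["vertical_fov"],f["cx"],f["cy"],f["D"],np.round(f["R"],3).tolist(),np.round(f["t"],1))
pickle.dump(d,open("f0.pkl","wb"))
cv2.imwrite("pics/a.png",cv2.resize(np.hstack([d["side"]["img"],d["top"]["img"]])[...,::-1],(800,300),interpolation=cv2.INTER_AREA))
cv2.imwrite("pics/top.png",cv2.resize(d["top"]["img"][...,::-1],(800,600)))
print(sense())
E
```

```text
side 46.48271779784916 256.4660697370777 186.21667988588138 [-0.12270002  0.          0.          0.          0.        ] [[1.0, -0.011, -0.021], [-0.023, -0.688, -0.725], [-0.006, 0.725, -0.688]] [-488.7  130.3 1075.6]
top 52.98108136884849 254.8454778132654 195.33709384605777 [-0.05993605  0.          0.          0.          0.        ] [[-0.059, -0.998, 0.004], [-0.97, 0.057, -0.236], [0.235, -0.017, -0.972]] [ 69.3 526.3 869. ]
wrist 68.95207263441074 258.89195465608884 194.2153144256464 [-0.04220826  0.          0.          0.          0.        ] [[0.414, -0.91, -0.001], [-0.873, -0.397, 0.282], [-0.257, -0.116, -0.959]] [-623.9  -36.8  379.1]
{'clock': 0.15, 'qpos': array([-1.14641232e+00,  3.53494578e-01,  1.63395817e+00, -2.63873310e-05,
        1.15514736e+00, -2.43883965e-03]), 'qvel': array([ 0.00177419, -0.00204553, -0.00419103, -0.00057662, -0.00142478,
       -0.00081001]), 'joint_efforts': array([ 8.78299797e-04, -6.05635929e+01, -3.42339063e+01,  3.60713699e-06,
        6.16895370e-03, -2.67781871e-06]), 'eef_pos': array([ 258.57040924, -568.63621111,  238.73286451]), 'tcp_rot': array([-3.14058514e+00,  2.16727268e-05,  4.26833523e-01]), 'contact_force': array([0.84716274, 0.58690304, 0.43268957]), 'wrist_torque': array([-0.04562591,  0.02389679, -0.00808813]), 'grasp_force': 0.0, 'opening': 0.9971362135174676}
```

View pics/a.png

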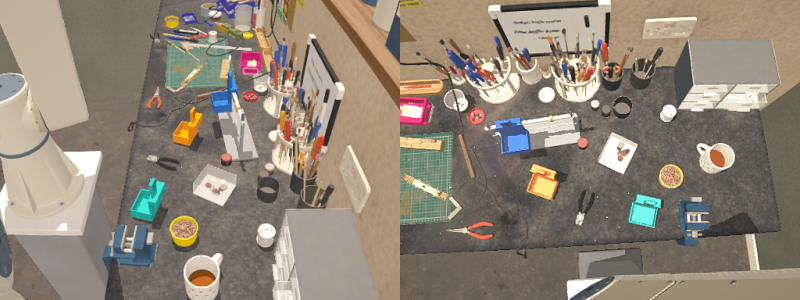

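View pics/top.png

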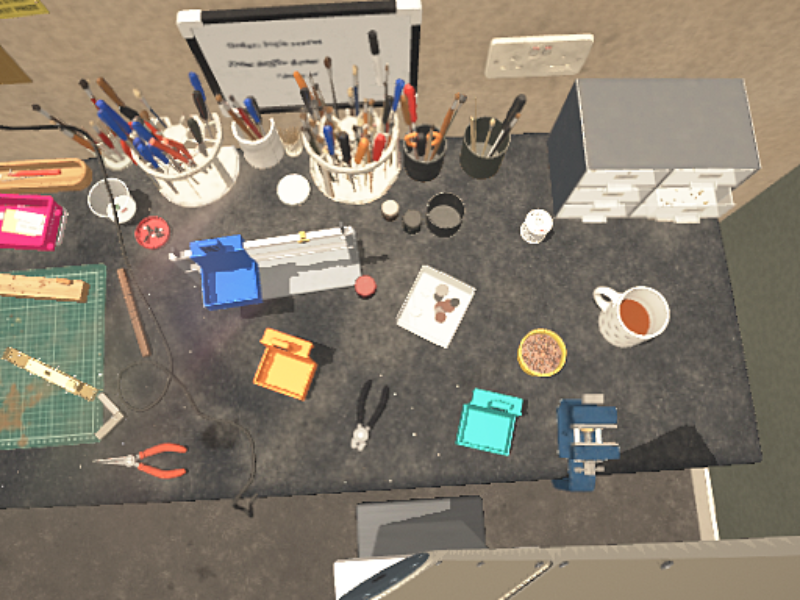

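The top view (800x600 scale) shows the orange tray at about (287,362), the rail running from (175,255) to (355,230), the key at about (303,238) and the blue tray at (230,272). The yellow tub is at (541,352). Next I'll crop both views for detail.

```bash
python3 - <<'E'
import pickle,cv2,numpy as np
d=pickle.load(open("f0.pkl","rb"))
t=d["top"]["img"][135:265,100:240,::-1]; s=d["side"]["img"][75:215,205:345,::-1]
a=cv2.resize(t,(560,520),interpolation=cv2.INTER_CUBIC)
b=cv2.resize(s,(560,560),interpolation=cv2.INTER_CUBIC)
cv2.imwrite("pics/t2.png",a);cv2.imwrite("pics/s2.png",b)
E
```

```text
(no output)
```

View pics/t2.png

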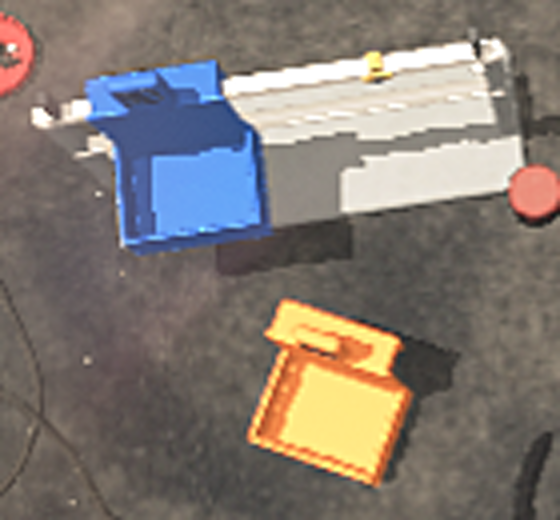

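View pics/s2.png

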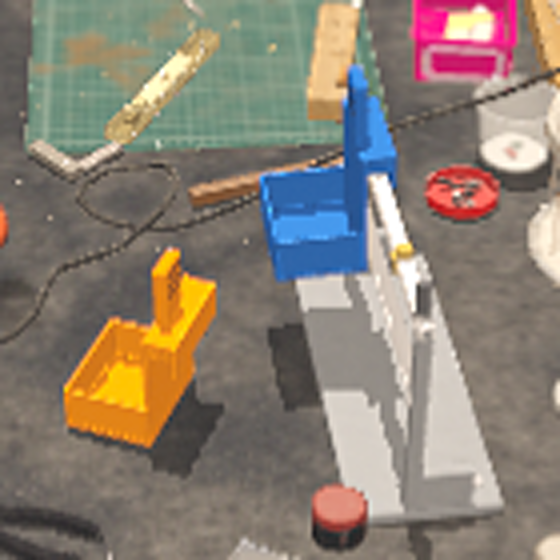

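```bash
cat > h.py <<'E'
import cv2,numpy as np
def cam(f):
    F=f["img"].shape[0]/2/np.tan(np.radians(f["vertical_fov"])/2)
    return np.array([[F,0,f["cx"]],[0,F,f["cy"]],[0,0,1]]),np.array(f["D"],float),np.array(f["R"]),np.array(f["t"])
def ray(f,p):
    K,D,R,t=cam(f); u=cv2.undistortPoints(np.array([[p]],float),K,D)[0,0]
    v=R.T@np.array([u[0],u[1],1]); return -R.T@t, v/np.linalg.norm(v)
def onz(f,p,z):
    c,v=ray(f,p); return c+v*(z-c[2])/v[2]
def tri(f,p,g,q):
    c,v=ray(f,p);e,w=ray(g,q)
    s=np.linalg.lstsq(np.c_[v,-w],e-c,rcond=None)[0]
    a=c+v*s[0];b=e+w*s[1]; return (a+b)/2,np.linalg.norm(a-b)
def proj(f,X):
    K,D,R,t=cam(f); return cv2.projectPoints(np.array(X,float).reshape(-1,1,3),cv2.Rodrigues(R)[0],t,K,D)[0].reshape(-1,2)
E
python3 - <<'E'
import pickle,numpy as np
from h import *
np.set_printoptions(precision=1,suppress=True)
d=pickle.load(open("f0.pkl","rb"));T,S=d["top"],d["side"]
t=lambda x,y:(100+x/4-.375,135+y/4-.375); s=lambda x,y:(205+x/4-.375,75+y/4-.375)
for n,p,z in[("hook+",(285,299),88),("hook-",(402,343),88),("rimF+",(249,438),32),("rimF-",(377,486),32),("botF-",(377,488),0),
  ("railL",(226,88),160),("railR",(468,52),160),("keytop",(375,60),167),("stopR in",(476,42),184),
  ("bhook+r",(86,82),173),("bhook-r",(216,62),173)]: print(n,onz(T,t(*p),z))
for n,p,z in[("key",(403,250),167),("hook-",(216,286),88),("rimF-",(145,408),32),("botF-",(150,446),0),("botF+",(66,426),0),("tab",(170,256),128),("tub",(0,0),0)]: print("S",n,onz(S,s(*p),z))
print("tri key",tri(T,t(375,62),S,s(403,250)))
print("tri hook-",tri(T,t(402,343),S,s(216,286)))
# orange mask
for n,f in(("T",T),("S",S)):
    h=cv2.cvtColor(f["img"],cv2.COLOR_RGB2HSV); m=cv2.inRange(h,(10,150,120),(22,255,255))
    k,l,st,c=cv2.connectedComponentsWithStats(m)
    for i in range(1,k):
        if st[i,4]>150: print(n,st[i],c[i])
E
```

```text
hook+ [501.2 236.5  88. ]
hook- [471.2 168.8  88. ]
rimF+ [428.1 270.9  32. ]
rimF- [394.8 193.6  32. ]
botF- [396.4 198.4   0. ]
railL [607.1 253.6 160. ]
railR [620.2 118.5 160. ]
keytop [615.9 169.4 167. ]
stopR in [616.5 112.1 184. ]
bhook+r [610.6 327.8 173. ]
bhook-r [617.8 256.  173. ]
S key [612.5 165.  167. ]
S hook- [499.1 233.9  88. ]
S rimF- [450.4 177.2  32. ]
S botF- [452.4 174.4   0. ]
S botF+ [395.  196.1   0. ]
S tab [470.2 215.3 128. ]
S tub [305.9 778.9   0. ]
tri key (array([614.3, 169.6, 164.2]), np.float64(2.7721885165879803))
tri hook- (array([481.1, 165.9, 135.9]), np.float64(37.12602711694325))
T [397 193  18  21 230] [406.5 203.2]
T [162 218  41  38 352] [180.6 233.6]
S [368   0  11  40 224] [372.4  17. ]
S [221 137  38  50 823] [239.6 165.7]
S [241 345  35  22 538] [258.  355.5]
```

Request:
{"api": "step_arm", "payload": {
  "motion": [
    {"claw": 85,"delta_pos": [23.3,-26.9,-2.5],"turn": 0},
    {"claw": 85,"delta_pos": [23.3,-26.9,-2.5],"turn": 0},
    {"claw": 85,"delta_pos": [23.3,-26.9,-2.5],"turn": 0},
    {"claw": 85,"delta_pos": [23.3,-26.9,-2.5],"turn": 0},
    {"claw": 85,"delta_pos": [23.3,-26.9,-2.5],"turn": 0},
    {"claw": 85,"delta_pos": [23.3,-26.9,-2.5],"turn": 0},
    {"claw": 85,"delta_pos": [23.3,-26.9,-2.5],"turn": 0},
    {"claw": 85,"delta_pos": [23.3,-26.9,-2.5],"turn": 0}
  ],
  "force": 40
}}

```text
clock: 0.82
eef_pos: [339.3, -294.2, 259.3]
tcp_rot: [-3.141, -0.0, 0.426]
contact_force: [0.6, -0.3, -0.9]
opening: 0.995
grasp_force: 0.0
```

Request:
{"api": "step_arm", "payload": {
  "motion": [
    {"claw": 85,"delta_pos": [23.3,-26.9,-2.5],"turn": 0},
    {"claw": 85,"delta_pos": [23.3,-26.9,-2.5],"turn": 0},
    {"claw": 85,"delta_pos": [23.3,-26.9,-2.5],"turn": 0},
    {"claw": 85,"delta_pos": [23.3,-26.9,-2.5],"turn": 0},
    {"claw": 85,"delta_pos": [23.3,-26.9,-2.5],"turn": 0},
    {"claw": 85,"delta_pos": [23.3,-26.9,-2.5],"turn": 0},
    {"claw": 85,"delta_pos": [23.3,-26.9,-2.5],"turn": 0},
    {"claw": 85,"delta_pos": [23.3,-26.9,-2.5],"turn": 0}
  ]
}}

```text
clock: 1.48
eef_pos: [419.9, -21.0, 279.5]
tcp_rot: [3.141, -0.0, 0.427]
contact_force: [-0.2, -0.3, -0.6]
opening: 1.0
grasp_force: 0.0
```

Request:
{"api": "step_arm", "payload": {
  "motion": [
    {"claw": 85,"delta_pos": [23.3,-26.9,-2.5],"turn": 0},
    {"claw": 85,"delta_pos": [23.3,-26.9,-2.5],"turn": 0},
    {"claw": 85,"delta_pos": [23.3,-26.9,-2.5],"turn": 0},
    {"claw": 85,"delta_pos": [23.3,-26.9,-2.5],"turn": 0},
    {"claw": 85,"delta_pos": [23.3,-26.9,-2.5],"turn": 0},
    {"claw": 85,"delta_pos": [23.3,-26.9,-2.5],"turn": 0},
    {"claw": 85,"delta_pos": [23.3,-26.9,-2.5],"turn": 0},
    {"claw": 85,"delta_pos": [23.3,-26.9,-2.5],"turn": 0}
  ]
}}

```text
clock: 2.15
eef_pos: [500.5, 252.1, 299.2]
tcp_rot: [3.142, 0.0, 0.427]
contact_force: [1.4, -1.4, 0.4]
opening: 0.994
grasp_force: 0.0
```

Request:
{"api": "step_arm", "payload": {
  "motion": [
    {"claw": 85,"delta_pos": [0,0,0],"turn": -0.105},
    {"claw": 85,"delta_pos": [0,0,0],"turn": -0.105},
    {"claw": 85,"delta_pos": [0,0,0],"turn": -0.105},
    {"claw": 85,"delta_pos": [0,0,0],"turn": -0.105},
    {"claw": 85,"delta_pos": [0,0,0],"turn": -0.105},
    {"claw": 85,"delta_pos": [0,0,0],"turn": -0.105},
    {"claw": 85,"delta_pos": [0,0,0],"turn": -0.105},
    {"claw": 85,"delta_pos": [0,0,0],"turn": 0}
  ]
}}

```text
clock: 2.82
eef_pos: [500.3, 250.2, 299.0]
tcp_rot: [-3.141, 0.0, 1.167]
contact_force: [0.9, -0.7, -0.1]
opening: 0.994
grasp_force: 0.0
```

```bash
python3 - <<'E'
from rig import *
import pickle,cv2,numpy as np
f=grab_frame("wrist");pickle.dump(f,open("f1.pkl","wb"))
print(-np.array(f["R"]).T@f["t"],np.round(f["R"],3))
cv2.imwrite("pics/w1.png",cv2.resize(f["img"][...,::-1],(800,600),interpolation=cv2.INTER_CUBIC))
s=sense();print(s["clock"],s["eef_pos"],s["tcp_rot"],s["qpos"])
E
```

```text
[528.24571515 316.55928832 433.85795333] [[ 0.919 -0.393  0.   ]
 [-0.377 -0.882  0.283]
 [-0.111 -0.26  -0.959]]
2.8667 [500.3708141  250.16562231 299.08005889] [-3.14132862e+00  3.15211204e-04  1.16010435e+00] [ 4.60935105e-01  1.97930646e-01  1.70668090e+00 -8.26907737e-07
  1.23739229e+00  8.71627394e-01]
```

View pics/w1.png

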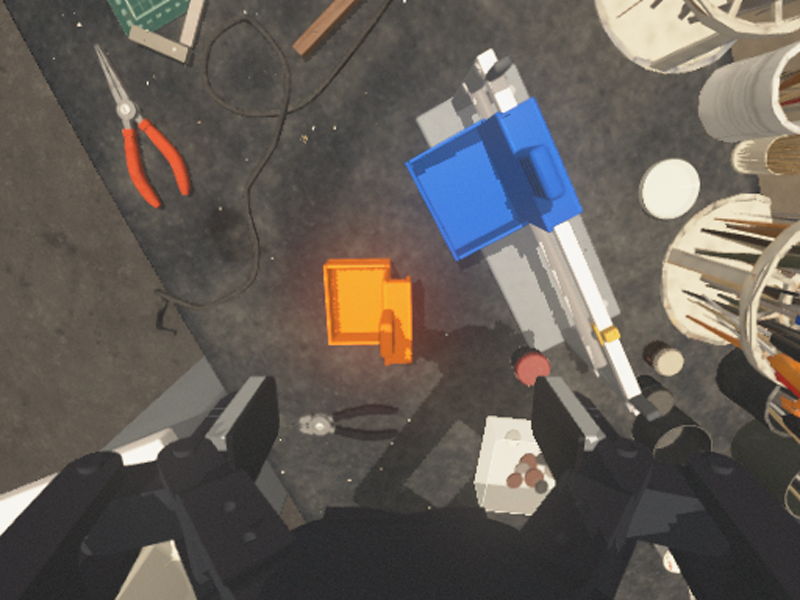

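The wrist view shows the orange hook's rear corners at (411,278) and (411,363), the key at (606,334), the rail as a white band running from (560,222) to (635,405), and the blue tray at (500,180). Next I'll measure the rail edges and key from this frame.

```bash
python3 - <<'E'
import pickle,numpy as np
from h import *
np.set_printoptions(precision=1,suppress=True,linewidth=200)
f=pickle.load(open("f1.pkl","rb"))
w=lambda x,y:(x*.64-.18,y*.64-.18)
for n,p,z in[("hook+",(411,278),88),("hook-",(411,363),88),("rimF+",(324,261),32),("rimF-",(329,346),32),("rimR+",(390,260),32),("key",(607,334),167),("bhook+",(536,98),173),("bhook-",(580,214),173),("tabtop",(388,339),128)]: print(n,onz(f,w(*p),z))
y=np.array([-.0966,.995]);x=np.array([.995,.0966]); C=np.array([614.3,169.6])
g=f["img"].astype(int)
for s in(-30,-20,-12,12,20,30,40):
    P=[np.r_[C+y*s+x*u,160] for u in range(-14,15)]
    q=proj(f,P); G=cv2.remap(f["img"],q[:,0].astype('f4')[None],q[:,1].astype('f4')[None],1)[0].astype(int)
    print(s,G.mean(1).astype(int))
# key: yellow pixels
h=cv2.cvtColor(f["img"],cv2.COLOR_RGB2HSV); m=cv2.inRange(h,(15,120,80),(32,255,255)); m[:, :350]=0; m[:190]=0;m[240:]=0;m[:,420:]=0
ys,xs=np.nonzero(m); P=np.array([onz(f,(a,b),167) for a,b in zip(xs,ys)])[:,:2]-C
print(len(xs),"along",(P@y).min(),(P@y).max(),"across",(P@x).min(),(P@x).max())
E
```

```text
hook+ [501.4 240.8  88. ]
hook- [472.2 171.8  88. ]
rimF+ [428.8 275.5  32. ]
rimF- [395.7 197.1  32. ]
rimR+ [485.8 252.1  32. ]
key [611.3 172.9 167. ]
bhook+ [611.5 326.4 173. ]
bhook- [615.2 255.9 173. ]
tabtop [470.5 213.3 128. ]
-30 [102 103 100  99  99 100 102 125 149 200 240 245 244 243 244 244 245 244 232 168 100  95  93  91  87  84  83  82  78]
-20 [169 172 176 182 170 144 112 124 150 190 242 244 243 244 244 244 245 244 237 145 100  95  94  94  92  92  94  96  95]
-12 [175 179 183 184 180 158 112 125 144 201 241 244 244 243 244 245 245 244 232 172  95  94  95  94  95  98 101 102 102]
12 [176 178 184 185 180 158 133 132 145 195 239 245 244 244 244 245 244 244 235 203 181 180 180 179 180 181 169 131 103]
20 [176 179 184 186 181 176 176 162 152 198 237 245 244 244 244 245 244 244 240 227 216 205 186 182 182 182 170 121  95]
30 [177 179 186 186 182 179 177 167 157 203 241 245 244 244 245 245 245 244 240 208 181 180 179 179 180 182 167 127  98]
40 [176 180 185 185 183 178 176 165 159 196 239 245 245 244 245 245 244 244 237 206 179 181 180 179 178 177 166 125 106]
123 along -2.783997341759279 15.479341564759546 across -9.458001144945367 4.584095088285355
```

Request:
{"api": "step_arm", "payload": {
  "motion": [
    {"claw": 85,"delta_pos": [-24,-6.7,10],"turn": 0},
    {"claw": 85,"delta_pos": [-24,-6.8,30],"turn": -0.005},
    {"claw": 60,"delta_pos": [0,0,36],"turn": 0},
    {"claw": 60,"delta_pos": [0,0,36],"turn": 0},
    {"claw": 60,"delta_pos": [0,0,34],"turn": 0},
    {"claw": 60,"delta_pos": [0,0,30],"turn": 0},
    {"claw": 60,"delta_pos": [0,0,20],"turn": 0},
    {"claw": 60,"delta_pos": [0,0,0],"turn": 0}
  ]
}}

```text
clock: 3.53
eef_pos: [466.3, 210.3, 99.5]
tcp_rot: [-3.137, 0.005, 1.163]
contact_force: [-1.6, -0.9, -0.1]
opening: 0.702
grasp_force: 0.0
```

```bash
python3 - <<'E'
from rig import *
import pickle,cv2,numpy as np
f=grab_frame("wrist")
cv2.imwrite("pics/w2.png",f["img"][...,::-1])
s=sense();print(s["clock"],s["eef_pos"],s["tcp_rot"],s["contact_force"],s["opening"])
E
```

```text
3.5833 [467.60997942 210.91449286 101.63845572] [-3.13858322  0.0032476   1.16374032] [-0.73780027  0.12550444  1.000403  ] 0.69958507589136
```

View pics/w2.png

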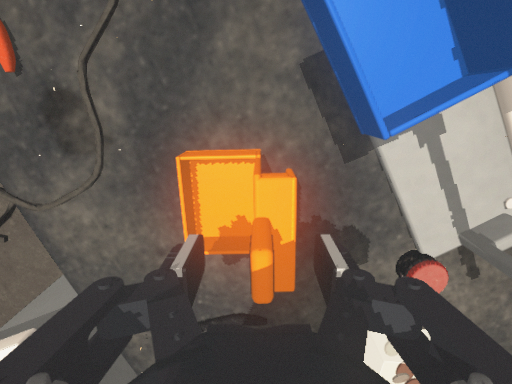

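The tab at (262,265) sits midway between the pads at (200,250) and (330,250), so I'm closing and lifting.

Request:
{"api": "step_arm", "payload": {
  "motion": [
    {"claw": 30,"delta_pos": [0,0,0],"turn": 0},
    {"claw": 20,"delta_pos": [0,0,0],"turn": 0},
    {"claw": 12,"delta_pos": [0,0,0],"turn": 0},
    {"claw": 8,"delta_pos": [0,0,0],"turn": 0},
    {"claw": 4,"delta_pos": [0,0,0],"turn": 0},
    {"claw": 4,"delta_pos": [0,0,0],"turn": 0},
    {"claw": 4,"delta_pos": [0,0,0],"turn": 0},
    {"claw": 4,"delta_pos": [0,0,0],"turn": 0}
  ],
  "force": 60
}}

```text
clock: 4.25
eef_pos: [469.5, 212.0, 104.7]
tcp_rot: [3.141, -0.002, 1.166]
contact_force: [-2.8, 1.6, 7.5]
opening: 0.108
grasp_force: 58.7
```

Request:
{"api": "step_arm", "payload": {
  "motion": [
    {"claw": 4,"delta_pos": [0,0,-5],"turn": 0},
    {"claw": 4,"delta_pos": [0,0,-15],"turn": 0},
    {"claw": 4,"delta_pos": [0,0,-25],"turn": 0},
    {"claw": 4,"delta_pos": [0,0,-30],"turn": 0},
    {"claw": 4,"delta_pos": [0,0,-30],"turn": 0},
    {"claw": 4,"delta_pos": [0,0,-25],"turn": 0},
    {"claw": 4,"delta_pos": [0,0,0],"turn": 0},
    {"claw": 4,"delta_pos": [0,0,0],"turn": 0}
  ]
}}

```text
clock: 4.92
eef_pos: [469.8, 211.9, 235.0]
tcp_rot: [3.139, -0.003, 1.167]
contact_force: [0.4, 1.0, -3.5]
opening: 0.11
grasp_force: 58.5
```

```bash
python3 - <<'E'
from rig import *
s=sense();print(s)
E
```

```text
{'clock': 4.9167, 'qpos': array([ 4.20795301e-01,  1.84896427e-01,  1.87212297e+00, -5.15989105e-05,
        1.08091061e+00,  8.25035880e-01]), 'qvel': array([-0.00126968,  0.03757718,  0.04551903,  0.00092079, -0.01499499,
       -0.000408  ]), 'joint_efforts': array([-1.58810394e-04, -5.01120794e+01, -3.54718852e+01,  1.58258050e-02,
        1.70406732e-01,  1.61394812e-03]), 'eef_pos': array([469.7813664 , 211.86641164, 235.0176004 ]), 'tcp_rot': array([ 3.13907392e+00, -2.65952350e-03,  1.16658329e+00]), 'contact_force': array([ 0.44163265,  0.95926076, -3.49204132]), 'wrist_torque': array([-0.02247198, -0.01444705,  0.01156306]), 'grasp_force': 58.53889346122742, 'opening': 0.1101186311912915}
```

Request:
{"api": "step_arm", "payload": {
  "motion": [
    {"claw": 4,"delta_pos": [0,0,-5],"turn": -0.1},
    {"claw": 4,"delta_pos": [0,0,-5],"turn": -0.1},
    {"claw": 4,"delta_pos": [0,0,-5],"turn": -0.1},
    {"claw": 4,"delta_pos": [0,0,-5],"turn": -0.1},
    {"claw": 4,"delta_pos": [0,0,-5],"turn": -0.1},
    {"claw": 4,"delta_pos": [0,0,0],"turn": 0}
  ]
}}

```text
clock: 5.42
eef_pos: [468.6, 211.3, 257.6]
tcp_rot: [-3.14, 0.0, 1.671]
contact_force: [0.1, 0.4, -1.9]
opening: 0.108
grasp_force: 58.6
```

Request:
{"api": "step_arm", "payload": {
  "motion": [
    {"claw": 4,"delta_pos": [-6,12,0],"turn": 0},
    {"claw": 4,"delta_pos": [-9,22,0],"turn": 0},
    {"claw": 4,"delta_pos": [-10,26,0],"turn": 0},
    {"claw": 4,"delta_pos": [-12,28,0],"turn": 0},
    {"claw": 4,"delta_pos": [-10,26,0],"turn": 0},
    {"claw": 4,"delta_pos": [-7.7,18.4,0],"turn": 0},
    {"claw": 4,"delta_pos": [0,0,0],"turn": 0},
    {"claw": 4,"delta_pos": [0,0,0],"turn": 0}
  ]
}}

```text
clock: 6.08
eef_pos: [606.1, 169.0, 256.5]
tcp_rot: [-3.139, 0.0, 1.663]
contact_force: [0.2, -1.0, -2.1]
opening: 0.108
grasp_force: 59.1
```

```bash
python3 - <<'E'
from rig import *
import pickle,cv2,numpy as np
d={n:grab_frame(n) for n in("wrist","side","top")};pickle.dump(d,open("f3.pkl","wb"))
a=cv2.resize(d["wrist"]["img"],(800,600),interpolation=cv2.INTER_CUBIC)
cv2.imwrite("pics/w3.png",a[...,::-1])
s=sense();print(s["clock"],s["eef_pos"],s["tcp_rot"],s["contact_force"],s["opening"])
E
```

```text
6.2333 [605.03920692 169.90720594 257.71378686] [-3.14041713e+00  1.57022714e-04  1.66610624e+00] [-0.07590737 -0.92641076 -1.88706445] 0.10673918594653602
```

View pics/w3.png

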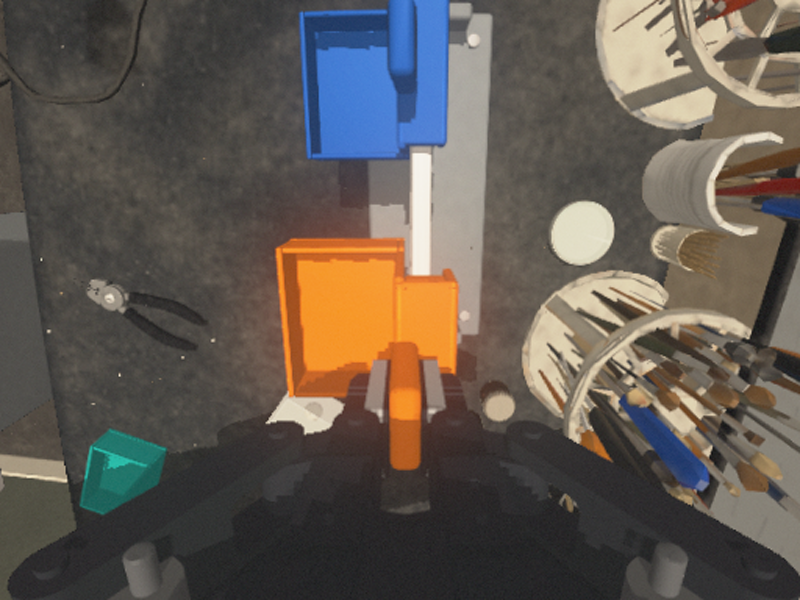

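The tray is held straight over the rail: rail edges at columns 411–431, the hook's +y rear corner at (457,270), and the key hidden beneath the hook. Next I'll compute offsets in this frame.

```bash
python3 - <<'E'
import pickle,numpy as np
from h import *
np.set_printoptions(precision=1,suppress=True,linewidth=200)
d=pickle.load(open("f3.pkl","rb"));f=d["wrist"]
y=np.array([-.0966,.995]);x=np.array([.995,.0966]); C=np.array([614.3,169.6])
w=lambda X,Y:(X*.64-.18,Y*.64-.18)
def st(n,P): q=P[:2]-C; print(n,P,"across",q@x,"along",q@y)
for n,p,z in[("hook+rear",(457,276),241.5),("rimF+",(277,248),185.5),("rimR+",(404,240),185.5),("tabmid",(404,410),281.5),
 ("bhook+-r",(447,146),173),("brimF-",(307,158),117)]: st(n,onz(f,w(*p),z))
for s in(45,55,65):
    P=[np.r_[C+y*s+x*u,160] for u in range(-14,15)]
    q=proj(f,P); G=cv2.remap(f["img"],q[:,0].astype('f4')[None],q[:,1].astype('f4')[None],1)[0].astype(int)
    print(s,G.mean(1).astype(int))
b=cv2.resize(d["side"]["img"][40:190,205:355,::-1],(600,600),interpolation=cv2.INTER_CUBIC)
cv2.imwrite("pics/s3.png",b)
E
```

```text
hook+rear [620.5 208.7 241.5] across 9.974465744858971 along 38.26516531671797
rimF+ [541.6 202.3 185.5] across -69.19984500724136 along 39.535240298049004
rimR+ [601.4 211.5 185.5] across -8.805971464153364 along 42.97465233242446
tabmid [604.9 177.4 281.5] across -8.632693989535943 along 8.641579369296078
bhook+-r [617.7 256.1 173. ] across 11.706474526713626 along 85.70580645799234
brimF- [539.6 245.6 117. ] across -67.03044187898405 along 82.82087372558344
45 [169 169 170 170 171 171 171 170 168 190 231 239 238 238 239 239 238 237 231 186 167 169 169 169 168 168 168 166 170]
55 [170 170 168 168 169 150 124 117 158 192 230 239 239 239 239 239 238 238 227 164 143 168 168 170 168 168 166 164 164]
65 [114 114 113 114 115 115 114 115 135 179 231 240 240 240 241 240 239 239 226 174 161 168 168 168 168 168 165 166 166]
```

View pics/s3.png

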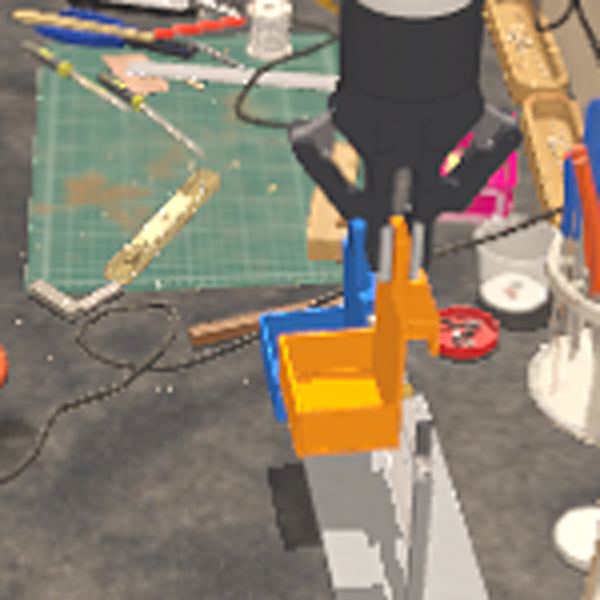

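```bash
python3 - <<'E'
import pickle,numpy as np
from h import *
f=pickle.load(open("f1.pkl","rb"));T=pickle.load(open("f0.pkl","rb"))["top"]; g=pickle.load(open("f3.pkl","rb"))["wrist"]
y=np.array([-.0966,.995]);x=np.array([.995,.0966]); C=np.array([614.3,169.6])
def prof(f,us,z,r):
    P=[np.r_[C+y*s+x*us,z] for s in r]
    q=proj(f,P); G=cv2.remap(f["img"],q[:,0].astype('f4')[None],q[:,1].astype('f4')[None],1)[0].astype(int)
    return [(s,int(a[0]-a[2])) for s,a in zip(r,G)]
for u in(-2,2):
    print("wrist",prof(f,u,167,range(-8,18)))
    print("top",prof(T,u,167,range(-12,12)))
    print("hook+ end wrist3",prof(g,u,241.5,range(28,46)))
E
```

```text
wrist [(-8, 6), (-7, 7), (-6, 7), (-5, 6), (-4, 11), (-3, 48), (-2, 113), (-1, 146), (0, 144), (1, 143), (2, 142), (3, 144), (4, 142), (5, 125), (6, 107), (7, 98), (8, 70), (9, 20), (10, 7), (11, 6), (12, 5), (13, 6), (14, 6), (15, 6), (16, 6), (17, 6)]
top [(-12, 0), (-11, 0), (-10, 0), (-9, 0), (-8, 0), (-7, 0), (-6, 0), (-5, 34), (-4, 78), (-3, 104), (-2, 107), (-1, 108), (0, 105), (1, 102), (2, 94), (3, 85), (4, 52), (5, 15), (6, 0), (7, 0), (8, 0), (9, 0), (10, 0), (11, 0)]
hook+ end wrist3 [(28, 193), (29, 194), (30, 194), (31, 192), (32, 192), (33, 189), (34, 190), (35, 189), (36, 185), (37, 175), (38, 157), (39, 51), (40, 17), (41, 16), (42, 16), (43, 16), (44, 17), (45, 16)]
wrist [(-8, 11), (-7, 9), (-6, 11), (-5, 12), (-4, 15), (-3, 43), (-2, 121), (-1, 141), (0, 143), (1, 143), (2, 143), (3, 143), (4, 143), (5, 132), (6, 114), (7, 97), (8, 73), (9, 26), (10, 15), (11, 9), (12, 11), (13, 11), (14, 6), (15, 11), (16, 11), (17, 10)]
top [(-12, 5), (-11, 9), (-10, 8), (-9, 6), (-8, 4), (-7, 0), (-6, 6), (-5, 36), (-4, 69), (-3, 98), (-2, 125), (-1, 123), (0, 112), (1, 102), (2, 95), (3, 82), (4, 49), (5, 17), (6, 8), (7, 4), (8, 0), (9, 0), (10, 0), (11, 0)]
hook+ end wrist3 [(28, 191), (29, 192), (30, 192), (31, 192), (32, 187), (33, 190), (34, 188), (35, 189), (36, 178), (37, 161), (38, 153), (39, 65), (40, 34), (41, 34), (42, 32), (43, 34), (44, 31), (45, 32)]
```

Request:
{"api": "step_arm", "payload": {
  "motion": [
    {"claw": 4,"delta_pos": [0,1.5,5],"turn": 0},
    {"claw": 4,"delta_pos": [0,0,10],"turn": 0},
    {"claw": 4,"delta_pos": [0,0,12],"turn": 0},
    {"claw": 4,"delta_pos": [0,0,10],"turn": 0},
    {"claw": 4,"delta_pos": [0,0,6],"turn": 0},
    {"claw": 4,"delta_pos": [0,0,3],"turn": 0},
    {"claw": 4,"delta_pos": [0,0,0],"turn": 0},
    {"claw": 4,"delta_pos": [0,0,0],"turn": 0}
  ]
}}

```text
clock: 6.9
eef_pos: [607.6, 169.9, 212.2]
tcp_rot: [-3.141, 0.0, 1.667]
contact_force: [0.5, 0.6, -2.1]
opening: 0.11
grasp_force: 59.1
```

Request:
{"api": "step_arm", "payload": {
  "motion": [
    {"claw": 4,"delta_pos": [0,0,1.5],"turn": 0},
    {"claw": 4,"delta_pos": [0,0,1.5],"turn": 0},
    {"claw": 4,"delta_pos": [0,0,1.5],"turn": 0},
    {"claw": 4,"delta_pos": [0,0,1.5],"turn": 0},
    {"claw": 4,"delta_pos": [0,0,0],"turn": 0}
  ]
}}

```text
clock: 7.32
eef_pos: [607.4, 169.9, 206.1]
tcp_rot: [-3.141, 0.0, 1.667]
contact_force: [-0.2, 0.3, -1.4]
opening: 0.108
grasp_force: 59.1
```

```bash
python3 - <<'E'
from rig import *
import pickle
pickle.dump({n:grab_frame(n) for n in("wrist","side","top")},open("f4.pkl","wb"))
s=sense();print(s["clock"],s["eef_pos"],s["tcp_rot"],s["contact_force"],s["wrist_torque"])
E
```

```text
7.4667 [607.61254903 169.9093519  206.34872789] [ 3.14148948e+00 -7.95809645e-06  1.66674766e+00] [-0.28878996 -0.40479455 -1.76694288] [-0.0104497  -0.01258819  0.03327017]
```

Request:
{"api": "step_arm", "payload": {
  "motion": [
    {"claw": 4,"delta_pos": [0,-0.5,1.5],"turn": 0},
    {"claw": 4,"delta_pos": [0,0,1.5],"turn": 0},
    {"claw": 4,"delta_pos": [0,0,1.5],"turn": 0},
    {"claw": 4,"delta_pos": [0,0,1.5],"turn": 0},
    {"claw": 4,"delta_pos": [0,0,1],"turn": 0},
    {"claw": 4,"delta_pos": [0,0,0],"turn": 0},
    {"claw": 4,"delta_pos": [0,0,0],"turn": 0}
  ]
}}

```text
clock: 8.05
eef_pos: [607.0, 169.9, 199.2]
tcp_rot: [-3.141, 0.0, 1.667]
contact_force: [0.6, -0.2, -1.8]
opening: 0.106
grasp_force: 59.1
```

Request:
{"api": "step_arm", "payload": {
  "motion": [
    {"claw": 4,"delta_pos": [0,0,1],"turn": 0},
    {"claw": 4,"delta_pos": [0,0,1],"turn": 0},
    {"claw": 4,"delta_pos": [0,0,0],"turn": 0}
  ]
}}

```text
clock: 8.3
eef_pos: [607.0, 169.9, 197.1]
tcp_rot: [-3.141, 0.0, 1.667]
contact_force: [-0.1, -0.5, -1.8]
opening: 0.107
grasp_force: 59.1
```

Request:
{"api": "step_arm", "payload": {
  "motion": [
    {"claw": 4,"delta_pos": [0,0,0.7],"turn": 0},
    {"claw": 4,"delta_pos": [0,0,0.7],"turn": 0},
    {"claw": 4,"delta_pos": [0,0,0],"turn": 0}
  ]
}}

```text
clock: 8.55
eef_pos: [607.0, 169.9, 195.7]
tcp_rot: [-3.141, 0.0, 1.667]
contact_force: [-0.2, -0.7, -1.7]
opening: 0.105
grasp_force: 59.1
```

Request:
{"api": "step_arm", "payload": {
  "motion": [
    {"claw": 4,"delta_pos": [0,0,0.7],"turn": 0},
    {"claw": 4,"delta_pos": [0,0,0],"turn": 0}
  ]
}}

```text
clock: 8.72
eef_pos: [607.0, 169.9, 195.1]
tcp_rot: [-3.141, 0.0, 1.667]
contact_force: [0.7, -1.1, -2.6]
opening: 0.108
grasp_force: 59.1
```

Request:
{"api": "step_arm", "payload": {
  "motion": [
    {"claw": 4,"delta_pos": [0,0,0.7],"turn": 0},
    {"claw": 4,"delta_pos": [0,0,0],"turn": 0}
  ]
}}

```text
clock: 8.88
eef_pos: [607.0, 169.9, 194.4]
tcp_rot: [-3.141, 0.0, 1.667]
contact_force: [-0.9, -1.0, -2.1]
opening: 0.102
grasp_force: 59.1
```

Request:
{"api": "step_arm", "payload": {
  "motion": [
    {"claw": 4,"delta_pos": [0,0,0.7],"turn": 0},
    {"claw": 4,"delta_pos": [0,0,0],"turn": 0}
  ]
}}

```text
clock: 9.05
eef_pos: [607.0, 169.9, 193.7]
tcp_rot: [-3.141, 0.0, 1.667]
contact_force: [0.7, 0.5, -1.9]
opening: 0.107
grasp_force: 59.1
```

Request:
{"api": "step_arm", "payload": {
  "motion": [
    {"claw": 4,"delta_pos": [0,0,0.7],"turn": 0},
    {"claw": 4,"delta_pos": [0,0,0.7],"turn": 0},
    {"claw": 4,"delta_pos": [0,0,0],"turn": 0}
  ]
}}

```text
clock: 9.3
eef_pos: [607.0, 169.9, 192.2]
tcp_rot: [-3.141, -0.0, 1.667]
contact_force: [-0.1, -0.8, -2.6]
opening: 0.106
grasp_force: 59.1
```

Request:
{"api": "step_arm", "payload": {
  "motion": [
    {"claw": 4,"delta_pos": [0,0,0.7],"turn": 0},
    {"claw": 4,"delta_pos": [0,0,0],"turn": 0}
  ]
}}

```text
clock: 9.47
eef_pos: [607.0, 169.9, 191.5]
tcp_rot: [-3.141, 0.0, 1.667]
contact_force: [0.5, 0.0, -2.1]
opening: 0.105
grasp_force: 59.1
```

Request:
{"api": "step_arm", "payload": {
  "motion": [
    {"claw": 4,"delta_pos": [0,0,0.7],"turn": 0},
    {"claw": 4,"delta_pos": [0,0,0],"turn": 0}
  ]
}}

```text
clock: 9.63
eef_pos: [607.0, 169.9, 190.9]
tcp_rot: [-3.141, -0.0, 1.667]
contact_force: [0.1, -0.6, -2.0]
opening: 0.108
grasp_force: 59.1
```

Request:
{"api": "step_arm", "payload": {
  "motion": [
    {"claw": 4,"delta_pos": [0,0,0.7],"turn": 0},
    {"claw": 4,"delta_pos": [0,0,0],"turn": 0}
  ]
}}

```text
clock: 9.8
eef_pos: [607.0, 169.9, 190.2]
tcp_rot: [-3.141, -0.0, 1.667]
contact_force: [-0.9, -1.2, -1.4]
opening: 0.105
grasp_force: 59.1
```

Request:
{"api": "step_arm", "payload": {
  "motion": [
    {"claw": 4,"delta_pos": [0,0,0.6],"turn": 0},
    {"claw": 4,"delta_pos": [0,0,0],"turn": 0}
  ]
}}

```text
clock: 9.97
eef_pos: [607.1, 169.9, 189.9]
tcp_rot: [3.141, -0.0, 1.667]
contact_force: [-1.0, -0.2, -0.5]
opening: 0.109
grasp_force: 59.5
```

Request:
{"api": "step_arm", "payload": {
  "motion": [
    {"claw": 4,"delta_pos": [0,0,0.4],"turn": 0},
    {"claw": 4,"delta_pos": [0,0,0],"turn": 0}
  ]
}}

```text
clock: 10.13
eef_pos: [607.1, 169.9, 189.8]
tcp_rot: [3.141, 0.0, 1.667]
contact_force: [-2.1, -1.5, 4.3]
opening: 0.109
grasp_force: 60.1
```

Request:
{"api": "step_arm", "payload": {
  "motion": [
    {"claw": 9,"delta_pos": [0,0,0],"turn": 0},
    {"claw": 12,"delta_pos": [0,0,0],"turn": 0},
    {"claw": 16,"delta_pos": [0,0,0],"turn": 0},
    {"claw": 22,"delta_pos": [0,0,0],"turn": 0},
    {"claw": 30,"delta_pos": [0,0,0],"turn": 0},
    {"claw": 30,"delta_pos": [0,0,0],"turn": 0}
  ],
  "force": 20
}}

```text
clock: 10.63
eef_pos: [607.1, 169.9, 189.1]
tcp_rot: [-3.142, -0.0, 1.667]
contact_force: [-0.5, 0.7, -1.1]
opening: 0.35
grasp_force: 0.0
```

```bash
python3 - <<'E'
from rig import *
import cv2,numpy as np
b=cv2.resize(grab_frame("side")["img"][60:190,225:355,::-1],(520,520),interpolation=cv2.INTER_CUBIC)
cv2.imwrite("pics/s5.png",b)
s=sense();print(s["clock"],s["eef_pos"],s["contact_force"],s["opening"],s["grasp_force"])
E
```

```text
10.6833 [607.08673152 169.92623604 189.18077516] [-0.76789528 -0.47186614  0.47576874] 0.3481097232307717 0.0
```

View pics/s5.png

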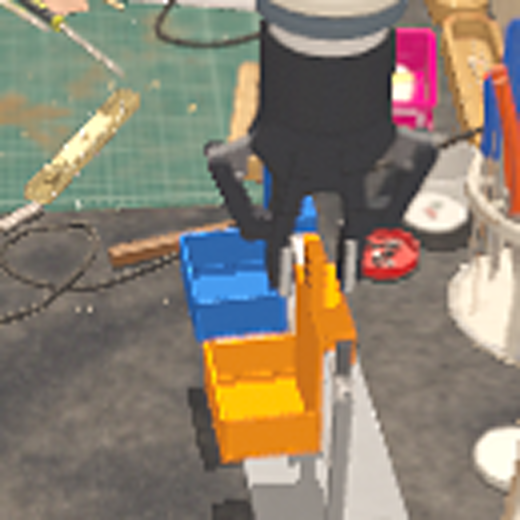

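The tray hangs on the rail level with the blue one, and the open fingers at (287,265) and (347,265) are clear of the tab at (310,270). I'm retracting straight up.

Request:
{"api": "step_arm", "payload": {
  "motion": [
    {"claw": 40,"delta_pos": [0,0,-5],"turn": 0},
    {"claw": 40,"delta_pos": [0,0,-12],"turn": 0},
    {"claw": 40,"delta_pos": [0,0,-20],"turn": 0},
    {"claw": 40,"delta_pos": [0,0,-30],"turn": 0},
    {"claw": 40,"delta_pos": [0,0,-30],"turn": 0},
    {"claw": 40,"delta_pos": [0,-15,-20],"turn": 0},
    {"claw": 40,"delta_pos": [20,-30,0],"turn": 0},
    {"claw": 40,"delta_pos": [20,-30,0],"turn": 0}
  ]
}}

```text
clock: 11.35
eef_pos: [529.2, 202.5, 309.1]
tcp_rot: [3.137, -0.001, 1.665]
contact_force: [0.0, 1.3, 0.0]
opening: 0.471
grasp_force: 0.0
```

Request:
{"api": "step_arm", "payload": {
  "motion": [
    {"claw": 40,"delta_pos": [20,-30,0],"turn": 0},
    {"claw": 40,"delta_pos": [20,-20,0],"turn": 0},
    {"claw": 40,"delta_pos": [0,0,0],"turn": 0},
    {"claw": 40,"delta_pos": [0,0,0],"turn": 0}
  ]
}}

```text
clock: 11.68
eef_pos: [474.3, 238.4, 307.8]
tcp_rot: [3.14, -0.001, 1.669]
contact_force: [0.4, -0.2, 0.5]
opening: 0.471
grasp_force: 0.0
```

```bash
python3 - <<'E'
from rig import *
from h import *
f=grab_frame("wrist");T=grab_frame("top")
a=cv2.resize(f["img"],(480,360),interpolation=cv2.INTER_AREA)
b=cv2.resize(T["img"][125:215,110:190],(320,360),interpolation=cv2.INTER_CUBIC)
cv2.imwrite("pics/z.png",np.hstack([a,b])[...,::-1])
s=sense();print(s["clock"],s["eef_pos"])
import pickle
pickle.dump(dict(w=f,t=T),open("f6.pkl","wb"))
E
```

```text
11.7833 [475.63207766 237.54790812 307.25771818]
```

View pics/z.png

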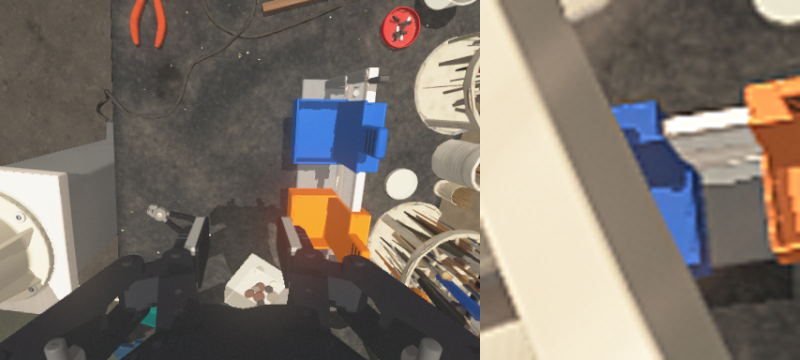

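The orange tray (wrist view, about (328,220)) hangs parallel to the blue tray (340,135), which hasn't moved. First contact came at TCP z 190, the fully seated height; resting on the key would have been about 196. Handing in.

```bash
python3 -c "
from rig import *
print(sign_off())"
```

```text
the job is handed in; nothing more can be done
None
```

The orange tray hangs on the rail beside the blue one, with its hook fully down over the brass key and the gripper clear; the slot dropped on without any feeling along, the blue tray and tub were left alone, and I handed it in at about 12 s (no verdict was returned).

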